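# Feel out the nick on the optical rail and park the carrier beside it

## Robot

A 7-joint arm with a two-finger parallel gripper is mounted at the origin on the work surface. World frame = base frame: x ahead of the robot, y to its left, z up, the work surface at z = 0. Lengths are in m, angles in degrees, forces in N, time in s.
With the tool pointing down it reaches from about 0.425 to 0.875 m from the base axis. Payload 9.9 kg.
Tool frame: the origin (TCP) lies midway between the tips of the shut fingers; the grasp point (between the pads) lies 19 mm behind it; z points along the fingers, y is the line along which they close (so a half turn about z gives the same grasp; the last joint's range is limited). The gripper opens to 85 mm and grips with 20 to 120 N. Pads are 22 mm wide; open, the fingers measure 114 mm over their backs; the gripper's body (76 mm by 85 mm) begins 54 mm behind the grasp point. The pads swing forward as they close: fully open they stand 13 mm farther back than shut.
Start: joints at [-71.207, 32.985, 1.427, 82.34, -0.859, 64.687, -3.237], TCP at [0.27, 0.619, 0.209] pointing down, gripper open.
Joint ranges: [-157.87, 157.87], [-19.46, 123.44], [-87.15, 90], [11.01, 140.99], [-62.26, 242.26], [9.8, 113.94], [-161.44, 161.44]. Speed limits (degrees/s): [127.2, 127.2, 172.46, 172.46, 180, 180, 180].

## Interface

Orientations are given as [roll, pitch, yaw] about the fixed x, y, z axes, in that order (R = Rz(yaw) Ry(pitch) Rx(roll)).
In Python, from plant import bot, inverse_kinematics, camera, get_calibration gives the robot as it stands. Calls block until the motion is done:
- bot.move_ptp(position, orientation): joint-space move of the TCP to a pose.
- bot.movel(position, rotation=None, speed=0.15): straight line of the TCP; rotation=None keeps the orientation; speed is the mean speed in m/s.
- bot.move_j(angles): joint-space move.
- bot.grip(opening, newtons=None): finger opening in m; newtons is the grip in N (None keeps the last); returns when the fingers have stopped.
- bot.dwell(seconds).
- inverse_kinematics(position, orientation): joint angles nearest the present ones, or None.
- bot.observe(): the state.
- camera(name): name is "scene" or "side" or "wrist"; returns the picture (420x560x3 uint8, red, green, blue); there is no depth.
- get_calibration(name): a dict with "fx", "fy", "cx", "cy" (pixels), "pose" (4x4, takes a point from camera to world coordinates); the wrist camera has in their place "T_tool_cam" (4x4, takes a point from camera to tool coordinates, whose origin is the TCP and whose axes are the flange's). Camera axes: x right, y up, looking along -z (the intrinsics and any distortion apply to the point x, -y, -z); pixel columns grow to the right and rows downward; lengths in m; the calibration is good to about 2 mm. A picture is of the moment at which its call begins: read the wrist's pose just before it. get_calibration takes no time and is no camera call.
A pose or a line that the arm cannot do raises bot.Unreachable and nothing moves.
- bot.job_done(): hands the job in; it is judged then, once.
The state is a dict: "time_s": time; "joints": joint angles; "joint_velocities": joint speeds; "effort": joint torques, N m; "position": TCP position; "tcp_rot": TCP orientation; "wrist_force": force on the tool from outside, world axes, zero at the start; "torque": the same for the moment, N m; "grip_width": finger opening in m; "grip_force": force on a finger pad.
Only numpy, scipy, OpenCV 4.12 (cv2) and the standard library are available. Lean on these libraries where they do the work, as an engineer would, in place of code of your own. Each camera call takes 0.05 s, during which the arm holds its last target. There are 200 camera calls.

## Task

The sensor carrier on the optical rail catches on a nick that nobody can see: slide it gently away from the lamp until you feel it bind, without forcing it, then ease it back about 20 mm so that it runs free again. Clamp it there by pressing its orange lever down to level, so that I know the nick lies right under its leading end and can dress it. Leave everything else on the desk where it is.

Things in the scene. Friction and masses are not known exactly. Their poses are not given: they have to be found in the camera images.
- rail: Aluminium optical rail fixed to the desk, 680 mm long (its y), 70 mm wide (x), top 46 mm up with a white graduated strip. Origin on the desk under its middle. At its +y end stands the lamp, a round white downlight 188 mm across (y = 0.30 to 0.38, up to 245 mm high). The nick is hidden inside, at a new place at each start.
- carrier: Grey carrier on the rail, 80 mm wide (x), 121 mm long (y, along the rail, +y to the lamp), saddle top 68 mm up. Origin at desk level below the sensor head's middle. Starts 90 to 130 mm to the lamp's side of the rail's origin. Slides at about 2.5 N; 50 to 200 mm from its start its bearing meets the nick and the push then rises 1.5 N per mm: 6 N extra is a clear bind, over 20 N extra is forcing it.
- sensor_head (a point): Centre of the black sensor head fixed on the carrier, 112 mm above the desk: 44 mm wide across the rail (x; grip here), 80 mm along it (y), 50 mm tall (87 to 137 mm up). Axes as the carrier's. Clear beside it above 68 mm but for the lever. A felt wiper under the carrier's leading end reaches 33 mm ahead of the bearing and brushes the nick (0.5 N, not the bind) before it.
- lever_pivot (a point): Pivot of the clamp lever on the carrier's side toward the robot: 54 mm to -x and 40 mm to +y of the carrier's origin, 50 mm above the desk. The lever turns about the carrier's x axis, in the upright plane along the rail.
- lever_grip (a point): Middle of the lever's orange grip (30 mm long, 14 mm thick), 67 mm from the pivot; its round end is 87 mm out. Loose, the lever points up at 60 degrees toward the lamp (grip 58 mm above the pivot, 34 mm toward the lamp); pressed down level it points straight toward the lamp, its centre 50 mm above the desk.
- clamp (a joint): Angle of the clamp lever (rad): 0 raised and loose (0 to 0.2 at the start), 1.05 level, against its stop, clamped. About 2 to 5 N on the grip moves it; it stays where it is left.
- keyboard_left: left half of a split keyboard, 110 x 135 x 22 mm, dark case with pale keys; origin at the centre of its underside; a bystander, leave it alone
- keyboard_right: right half of the split keyboard, same size; origin at the centre of its underside; a bystander, leave it alone
- handheld: small green and gold handheld game, 67 x 112 x 14 mm; origin at the centre of its underside; a bystander, leave it alone
- jar: amber glass jar with a white lid, 84 mm across, 115 mm tall; origin at the centre of its underside; a bystander, leave it alone
- stone: two-grit dressing stone, 100 x 26 x 14 mm, grey and brown; origin at the centre of its underside; a bystander, leave it alone
- tape: roll of orange tape, 84 mm across, 24 mm tall; origin at the centre of its underside; a bystander, leave it alone
- notes: block of sticky notes, 76 x 76 x 14 mm, yellow and pink; origin at the centre of its underside; a bystander, leave it alone

How it is judged:
By the outcome, as a careful person would: the job done as asked, in the order asked, and still so for the second after the job is handed in, with the robot touching nothing.
It also fails if it takes over 58 s, if anything falls off the work surface, if the arm or the gripper's body presses on something with over 40 N, if the wrist force passes 120 N, or if a joint passes its speed limit or range.

## Working session

There is one attempt and no reset: what is moved stays moved. The work goes in short steps, each a Python script; the robot and the scene stay as the last script left them, time stands still between calls to the robot, and variables do not carry over. Pictures are saved under pics/ and viewed, at most 10 in all, crops included, and the job is handed in when it is done.

```bash
ls; mkdir -p pics
python3 - <<'E'
from plant import bot,camera,get_calibration
import cv2,numpy as np
s=bot.observe();print(s)
ims=[]
for n in("scene","side","wrist"):
    im=camera(n);cv2.imwrite(f"pics/{n}0.png",im[...,::-1]);c=get_calibration(n);print(n,{k:np.round(v,4).tolist() if not isinstance(v,str) else v for k,v in c.items()})
E
```

```text
pics
{'time_s': 0.0, 'joints': array([-71.20588221,  33.03383971,   1.42493136,  82.38547567,
        -0.86115442,  64.68593201,  -3.23741261]), 'joint_velocities': array([ 0.02708709,  0.052492  ,  0.03869284,  0.08485471, -0.06191716,
        0.03596372,  0.03478622]), 'effort': array([-9.56285930e-06, -7.65763092e+01,  2.25013956e+00, -2.85974890e+01,
        1.51730765e-02,  1.24975477e-02, -6.86805109e-06]), 'position': array([0.26999581, 0.61812693, 0.20853532]), 'tcp_rot': array([-1.79905439e+02,  4.21993725e-03,  1.56404291e+02]), 'wrist_force': array([-0.20478815,  0.5958192 ,  0.05687699]), 'torque': array([ 0.02115959,  0.02232923, -0.02036467]), 'grip_force': 0.0, 'grip_width': 0.0855019287108683}
scene {'fx': 408.7341, 'fy': 408.7341, 'cx': 287.887, 'cy': 203.655, 'pose': [[-0.2075, -0.561, 0.8014, 1.479], [0.9782, -0.1287, 0.1631, 0.214], [0.0116, 0.8178, 0.5755, 0.7735], [0.0, 0.0, 0.0, 1.0]]}
side {'fx': 494.6597, 'fy': 494.6597, 'cx': 279.6821, 'cy': 205.3586, 'pose': [[0.9785, 0.1171, -0.1697, 0.2513], [-0.2053, 0.6279, -0.7507, -1.2306], [0.0187, 0.7694, 0.6385, 1.1252], [0.0, 0.0, 0.0, 1.0]]}
wrist {'fx': 374.9493, 'fy': 374.9493, 'cx': 276.5694, 'cy': 212.7073, 'T_tool_cam': [[0.0, 0.9443, 0.3292, 0.0841], [1.0, -0.0001, 0.0003, -0.0006], [0.0003, 0.3292, -0.9443, -0.1638], [0.0, 0.0, 0.0, 1.0]]}
```

View pics/scene0.png

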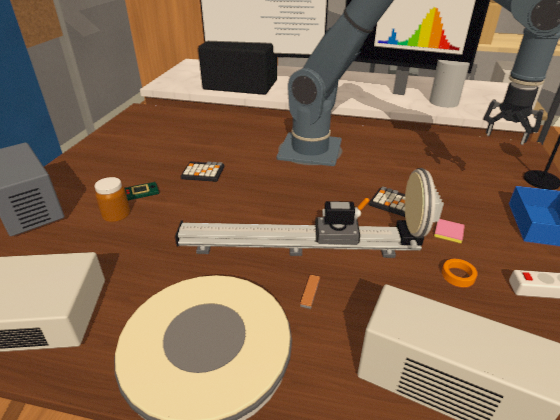

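View pics/side0.png

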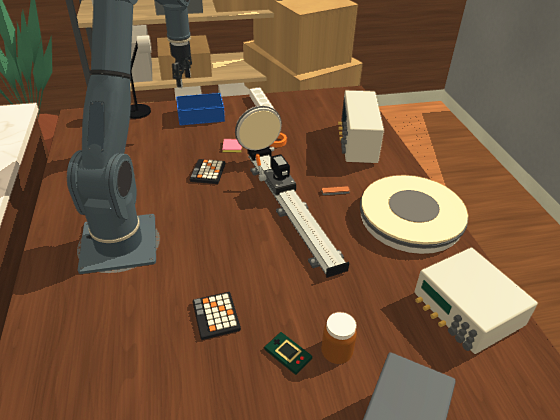

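```bash
cat > h.py <<'E'
from plant import bot,camera,get_calibration,inverse_kinematics
import cv2,numpy as np
from scipy.spatial.transform import Rotation as R
def campose(n,s=None):
    c=get_calibration(n)
    if n=="wrist":
        T=np.eye(4);T[:3,:3]=R.from_euler('xyz',s['tcp_rot'],degrees=True).as_matrix();T[:3,3]=s['position']
        return c,T@np.array(c['T_tool_cam'])
    return c,np.array(c['pose'])
def ray(n,px,z,s=None):
    c,P=campose(n,s)
    u,v=px;d=P[:3,:3]@np.array([(u-c['cx'])/c['fx'],-(v-c['cy'])/c['fy'],-1])
    o=P[:3,3];return o+d*(z-o[2])/d[2]
E
python3 - <<'E'
from h import *
np.set_printoptions(precision=4,suppress=True)
print([k for k in get_calibration("scene")])
for n,l in {"scene":[((181,230),.046),((340,206),.137),((300,229),.046),((316,238),.068),((358,238),.068),((363,203),.11)],"side":[((335,267),.046),((281,161),.137),((300,210),.046)]}.items():
    for p,z in l: print(n,p,ray(n,p,z))
for n,b in (("scene",(160,170,460,270)),("side",(220,90,360,290))):
    im=cv2.imread(f"pics/{n}0.png")[b[1]:b[3],b[0]:b[2]]
    cv2.imwrite(f"pics/{n}c.png",cv2.resize(im,None,fx=2.6,fy=2.6,interpolation=cv2.INTER_CUBIC))
E
```

```text
['fx', 'fy', 'cx', 'cy', 'pose']
scene (181, 230) [ 0.6596 -0.2593  0.046 ]
scene (340, 206) [0.572  0.1725 0.137 ]
scene (300, 229) [0.5807 0.0673 0.046 ]
scene (316, 238) [0.6363 0.1207 0.068 ]
scene (358, 238) [0.6113 0.231  0.068 ]
scene (363, 203) [0.5042 0.233  0.11  ]
side (335, 267) [ 0.6412 -0.2734  0.046 ]
side (281, 161) [0.5686 0.1689 0.137 ]
side (300, 210) [0.6007 0.0016 0.046 ]
```

View pics/scenec.png

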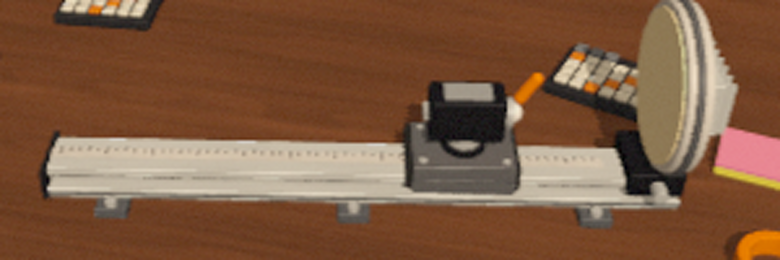

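Run:
```python
from h import *
np.set_printoptions(precision=4,suppress=True)
for yaw in (100,-80):
  for p in ([.57,.17,.33],[.57,.17,.095],[.6,0,.095],[.63,-.15,.095],[.49,.2,.1],[.55,-.05,.06]):
    print(yaw,p,inverse_kinematics(p,[180,0,yaw]))
s=bot.observe();p=s['position']
bot.movel([p[0],p[1],.33],speed=.2)
yaw=100
bot.move_ptp([.58,.12,.33],[180,0,yaw])
bot.dwell(.3)
s=bot.observe();im=camera("wrist");np.save("w1.npy",s,allow_pickle=True)
cv2.imwrite("pics/w1.png",im[...,::-1]);print(s['position'],s['tcp_rot'],s['time_s'],s['wrist_force'])
```

```text
100 [0.57, 0.17, 0.33] [-36.626   22.8362  24.2119  83.9796  -9.4752  75.2059  -1.6756]
100 [0.57, 0.17, 0.095] [-31.9338  34.2981  17.0659 103.201  -13.644   44.5115   2.1174]
100 [0.6, 0, 0.095] [-17.5705  35.2157  20.9205 102.4971 -16.8216  45.3586  21.7671]
100 [0.63, -0.15, 0.095] [ -3.9121  38.908   22.348   95.041  -18.2528  49.6822  35.8735]
100 [0.49, 0.2, 0.1] [-38.3707  29.2575  16.3662 112.548  -12.4082  39.8588  -4.4139]
100 [0.55, -0.05, 0.06] [-11.2794  34.4097  17.7845 111.3463 -16.7763  36.7268  27.1272]
-80 [0.57, 0.17, 0.33] [ -7.8864  22.2544 -20.3541  82.8889   7.7943  76.245  161.2995]
-80 [0.57, 0.17, 0.095] [ -3.572   34.966  -27.6189 102.1144  20.9293  48.0516 148.8795]
-80 [0.6, 0, 0.095] [ -41.0024   59.1437   77.6085  103.281   -61.4154   72.7157 -115.5882]
-80 [0.63, -0.15, 0.095] [ -22.6331   54.0198   64.8639   95.7224  -53.0869   66.3844 -113.1745]
-80 [0.49, 0.2, 0.1] [ -8.4894  29.9504 -27.5955 111.4756  19.7447  43.2014 142.4831]
-80 [0.55, -0.05, 0.06] [ -35.0018   51.3919   64.8368  112.1214  -57.3646   57.1268 -111.693 ]
[0.58   0.1204 0.3299] [-179.9949   -0.0003  100.041 ] 3.3083 [-0.5721 -0.1276  0.1668]
```

View pics/w1.png

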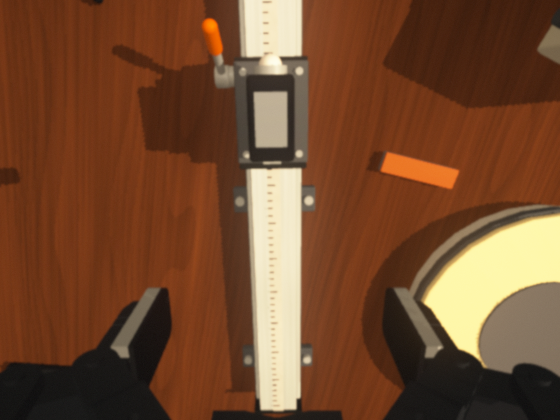

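Run:
```python
from h import *
np.set_printoptions(precision=4,suppress=True)
s=np.load("w1.npy",allow_pickle=True).item();im=cv2.imread("pics/w1.png");hsv=cv2.cvtColor(im,cv2.COLOR_BGR2HSV)
w=(hsv[...,1]<70)&(hsv[...,2]>130)
mid=[];L=[];Rr=[]
for v in list(range(210,340,4))+list(range(4,40,4)):
    u=np.where(w[v,225:330])[0]+225
    if len(u)<20: continue
    a,b=ray("wrist",(u.min()-.5,v),.046,s),ray("wrist",(u.max()+.5,v),.046,s);L.append(a);Rr.append(b);mid.append((a+b)/2)
mid=np.array(mid);print("w",np.median(np.linalg.norm(np.array(L)-Rr,axis=1)))
k=np.polyfit(mid[:,1],mid[:,0],1);print("x=ky+c",k,"yaw",np.degrees(np.arctan(-k[0])),"resid",np.std(mid[:,0]-np.polyval(k,mid[:,1])))
P=lambda u,v,z:ray("wrist",(u,v),z,s)
for nm,l,z in (("saddle",[(236,58),(308,58),(306,166),(238,166)],.068),("headtop?",[(248,76),(295,76),(295,160),(248,160)],.137)):
    q=np.array([P(*p,z) for p in l]);print(nm,q.mean(0),np.linalg.norm(q-np.roll(q,-1,0),axis=1))
g=w.copy();m=np.zeros_like(g);m[85:155,250:293]=1
c=max(cv2.findContours(((hsv[...,1]<60)&(hsv[...,2]>90)&m).astype(np.uint8),0,2)[0],key=cv2.contourArea);r=cv2.minAreaRect(c);print("panel",r,P(*r[0],.137))
dk=(hsv[...,2]<45);n,lab,st,ce=cv2.connectedComponentsWithStats(dk.astype(np.uint8)[60:175,225:320]);print(st,ce)
print("row/col light:",im[120,230:316].max(1),im[50:180,262].max(1))
o=((hsv[...,0]<14)&(hsv[...,1]>200)&(hsv[...,2]>180));o[:, :190]=0;o[:,240:]=0;v,u=np.where(o[:60]);print("lever",u.min(),u.max(),v.min(),v.max(),P(u.mean(),v.mean(),.108))
v,u=np.where(w[380:,240:310]);print(v.max()+380)
```

```text
w 0.065168378661207
x=ky+c [-0.1941  0.5997] yaw 10.986682513707517 resid 0.00028563684541961905
saddle [0.5666 0.169  0.068 ] [0.0757 0.1152 0.0784 0.1152]
headtop? [0.5668 0.17   0.137 ] [0.042  0.0758 0.0451 0.0758]
panel ((270.0, 119.0), (56.0, 34.0), 90.0) [0.5653 0.1702 0.137 ]
[[    0     0    95   115 10760]
 [   23    32     1     1     1]
 [   23    34     5    57   161]
 [   66    67     1     1     1]
 [   26    92     1     1     1]
 [   27    94     1     1     1]] [[47.333  56.8901]
 [23.     32.    ]
 [25.0311 63.9938]
 [66.     67.    ]
 [26.     92.    ]
 [27.     94.    ]]
row/col light: [ 83  84  87  87  83  80  75  74  76  77  77  77  78  79  79  78  73  60
  47  40  41  44  46  62 111 163 186 189 189 190 189 189 190 190 189 191
 190 191 191 190 191 189 190 190 189 189 190 191 190 191 190 191 189 191
 190 188 169 121  69  50  49  47  47  56  79 102 113 113 114 112 114 113
 114 113 113 113 115 120 122 123 124 126 131 131 133 133] [245 243 241 239 236 234 221 205 205 212 216 218 218 218 211 198 186 183
 184 182 182 183 180 164 124  78  60  56  57  56  57  56  55  55  53  55
  55  55  53  53  67 110 161 185 191 192 191 191 191 190 192 192 191 192
 191 191 189 191 190 189 190 189 190 191 189 191 190 190 190 189 190 189
 189 188 190 188 190 189 189 190 191 190 189 189 191 189 189 189 190 189
 190 189 190 189 189 186 169 126  77  52  50  47  49  48  49  50  48  48
  49  50  56  80 105 101  79  66  62  81 146 219 239 243 243 244 244 244
 244 243 243 243]
lever 203 222 19 54 [0.5008 0.2313 0.108 ]
409
```

```bash
cat >> h.py <<'E'
yaw=10.99;D=np.array([-np.sin(np.radians(yaw)),np.cos(np.radians(yaw)),0]);X=np.array([D[1],-D[0],0])
C0=np.array([.5665,.1695,0]);ORI=[180,0,yaw+90]
def fd(s): return s['wrist_force']@D, s['wrist_force']@X, s['wrist_force'][2]
E
python3 - <<'E'
from h import *
np.set_printoptions(precision=4,suppress=True)
p=C0+[0,0,.25]
bot.move_ptp(p,ORI);bot.movel(C0+[0,0,.096],speed=.12)
s=bot.observe();print(s['position'],fd(s))
bot.grip(.03,30);s=bot.observe();f0=np.array(fd(s));print(s['grip_width'],s['grip_force'],f0,s['time_s'])
for i in range(1,11):
    bot.movel(C0+[0,0,.096]-D*.003*i,speed=.04);s=bot.observe();a=fd(s);bot.dwell(.04);s2=bot.observe()
    print(i*3,np.array(a),np.array(fd(s2)),-(s2['position']-C0)@D,s2['time_s'])
E
```

```text
[0.567  0.1695 0.0967] (np.float64(-0.6150245080877806), np.float64(0.8436538608348789), np.float64(0.3549469405397261))
0.043360339682452 32.08417296409607 [ 0.2055 -4.2491  5.1953] 5.725
3 [-0.0801 -4.463   7.3482] [-0.5906 -3.2112  6.4483] 0.0028667300599678463 6.0167
6 [ 1.0942 -4.0523  5.8069] [ 0.3821 -4.4036  6.2682] 0.005838424982783967 6.3083
9 [-0.1378 -3.2007  5.6724] [ 0.9367 -4.498   6.6548] 0.008863860014084507 6.6
12 [ 0.9284 -3.5703  5.9447] [ 0.9566 -3.0335  6.3733] 0.011841419198931898 6.8917
15 [ 0.4306 -4.1174  5.5961] [ 0.2765 -3.6257  6.3003] 0.014863569258136426 7.1833
18 [ 0.2907 -3.9482  6.0089] [ 0.2413 -4.1307  6.294 ] 0.01783636849568575 7.475
21 [ 1.0094 -4.6816  6.7523] [ 0.1593 -5.1924  6.6744] 0.020834665556362767 7.7667
24 [ 0.5604 -3.9461  5.8007] [ 0.604  -3.7539  5.6474] 0.023887025495139033 8.0583
27 [ 0.5957 -4.4083  6.4077] [-0.0103 -3.8056  6.5942] 0.026863007854426465 8.35
30 [ 1.4963 -3.3754  6.5559] [ 0.3966 -4.0281  5.3182] 0.029879263929227136 8.6417
```

Run:
```python
from h import *
s=bot.observe();im=camera("wrist");sc=camera("scene")
a=cv2.resize(sc[170:270,160:460],(780,260));b=cv2.resize(im,(440,330))
o=np.zeros((590,780,3),np.uint8);o[:260]=a;o[260:,:440]=b
cv2.imwrite("pics/g1.png",o[...,::-1])
print([np.round(np.array(fd(bot.observe())),2) for _ in range(3)],s['torque'])
```

```text
[array([ 0.5 , -3.38,  6.62]), array([ 0.5 , -3.38,  6.62]), array([ 0.5 , -3.38,  6.62])] [-0.12485237  0.93524333  0.08242237]
```

View pics/g1.png

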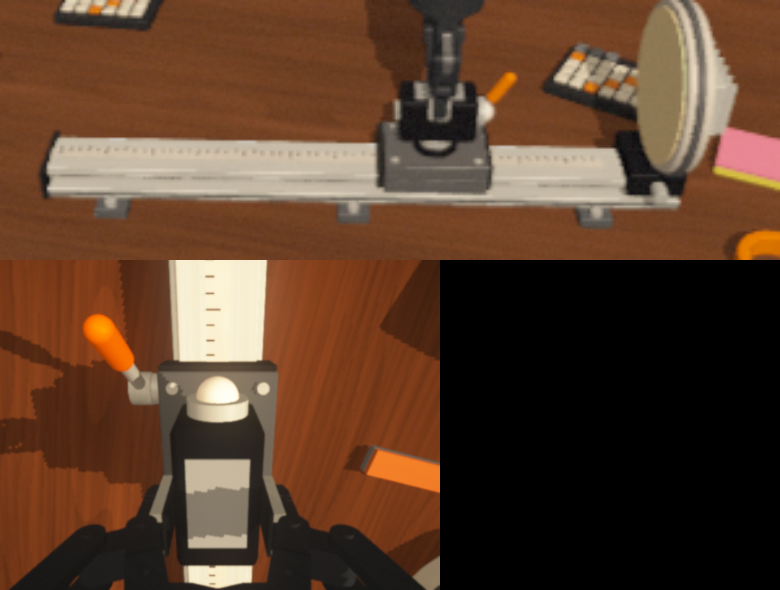

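Run:
```python
from h import *
np.set_printoptions(precision=2,suppress=True)
d=.030;log=[]
while d<.205:
    d+=.002
    bot.movel(C0+[0,0,.096]-D*d,speed=.04);s=bot.observe();a=fd(s);bot.dwell(.02);s2=bot.observe()
    m=(a[0]+fd(s2)[0])/2;err=1000*(d+(s2['position']-C0)@D);log.append((d*1000,a[0],m,err,s2['torque']@X,s2['grip_width']*1000))
    if m-np.median([l[2] for l in log[:8]])>1.9 or s2['time_s']>40: break
print(np.array(log[-45:]));print(s2['time_s'])
```

```text
[[ 32.     1.64   1.53   0.3    0.17  43.2 ]
 [ 34.     0.43   0.78   0.38   0.2   43.2 ]
 [ 36.     0.54   0.54   0.35   0.16  43.31]
 [ 38.     0.64   0.83   0.36   0.21  43.39]
 [ 40.     0.87   0.75   0.4    0.27  43.17]
 [ 42.     1.41   1.57   0.32   0.23  43.29]
 [ 44.     1.96   1.82   0.33   0.25  43.16]
 [ 46.     1.     0.63   0.36   0.19  43.57]
 [ 48.     0.95   1.34   0.35   0.25  43.37]
 [ 50.     1.34   1.2    0.33   0.3   43.26]
 [ 52.     1.25   0.83   0.37   0.23  43.28]
 [ 54.     1.67   1.58   0.36   0.2   43.17]
 [ 56.     1.54   1.11   0.36   0.27  43.29]
 [ 58.     0.7    0.87   0.35   0.26  43.38]
 [ 60.     1.48   1.29   0.34   0.22  43.1 ]
 [ 62.     0.68   0.8    0.34   0.23  43.29]
 [ 64.     1.62   1.21   0.33   0.31  43.36]
 [ 66.     0.75   1.22   0.31   0.2   43.43]
 [ 68.     1.06   1.11   0.33   0.22  43.27]
 [ 70.     1.21   1.13   0.33   0.2   43.22]
 [ 72.     1.83   1.32   0.37   0.22  42.94]
 [ 74.     1.69   1.47   0.33   0.2   43.27]
 [ 76.     1.45   1.3    0.32   0.25  43.26]
 [ 78.     1.36   1.5    0.48   0.36  43.13]
 [ 80.     1.51   1.27   0.4    0.29  43.61]
 [ 82.     1.99   1.6    0.39   0.25  43.02]
 [ 84.     1.49   1.63   0.42   0.29  43.22]
 [ 86.     1.41   1.55   0.39   0.29  43.59]
 [ 88.     2.     1.97   0.44   0.3   43.67]
 [ 90.     1.38   1.27   0.41   0.31  43.22]
 [ 92.     1.45   1.25   0.41   0.33  43.36]
 [ 94.     0.93   1.13   0.41   0.23  43.26]
 [ 96.     1.06   0.71   0.44   0.3   43.63]
 [ 98.     2.11   1.58   0.38   0.31  43.23]
 [100.     1.15   1.07   0.41   0.31  43.33]
 [102.     0.08   0.75   0.4    0.3   43.34]
 [104.     2.07   1.42   0.47   0.26  43.2 ]
 [106.     1.08   1.56   0.43   0.25  43.52]
 [108.     1.33   1.63   0.36   0.32  43.2 ]
 [110.     2.42   1.51   0.41   0.27  43.51]
 [112.     2.94   3.04   0.87   0.51  43.74]]
19.675
```

Run:
```python
from h import *
np.set_printoptions(precision=2,suppress=True)
d=.112;log=[]
while d<.119:
    d+=.001
    bot.movel(C0+[0,0,.096]-D*d,speed=.03);s=bot.observe();a=fd(s);bot.dwell(.04);s2=bot.observe()
    m=(a[0]+fd(s2)[0])/2;log.append((d*1000,a[0],m,-1000*(s2['position']-C0)@D,s2['torque']@X,s2['time_s']))
    if m>1.4+7: break
print(np.array(log))
```

```text
[[113.     4.83   4.44 111.64   0.85  19.97]
 [114.     4.97   5.55 112.23   1.08  20.26]
 [115.     6.66   6.32 112.9    1.27  20.55]
 [116.     7.06   7.42 113.56   1.47  20.84]
 [117.     8.61   8.7  114.21   1.65  21.13]]
```

Run:
```python
from h import *
np.set_printoptions(precision=4,suppress=True)
Z=np.array([0,0,1.])
bot.movel(C0+.096*Z-D*.094,speed=.03);bot.dwell(.1);s=bot.observe();print(-(s['position']-C0)@D,fd(s))
bot.grip(.08);s=bot.observe();print(s['grip_width'],fd(s))
bot.movel(C0+.21*Z-D*.094,speed=.15)
p=np.array([.58,.12,.33])-D*.094
bot.movel(p,speed=.2);bot.dwell(.2)
s=bot.observe();im=camera("wrist")[...,::-1].copy();cv2.imwrite("pics/w2.png",im);np.save("w2.npy",s,allow_pickle=True)
hsv=cv2.cvtColor(im,cv2.COLOR_BGR2HSV);m=np.zeros(im.shape[:2],bool);m[85:155,250:293]=1
c=max(cv2.findContours(((hsv[...,1]<60)&(hsv[...,2]>90)&m).astype(np.uint8),0,2)[0],key=cv2.contourArea);r=cv2.minAreaRect(c)
q=ray("wrist",r[0],.137,s);print(r,q,(np.array([.5653,.1702,.137])-q)@D,s['time_s'],s['position'],s['tcp_rot'])
bot.grip(0);print(bot.observe()['time_s'])
```

```text
0.09424189877955494 (np.float64(-1.79839779069508), np.float64(-4.181977378638688), np.float64(7.758754739669566))
0.07991042303529293 (np.float64(-0.12773357628154278), np.float64(-0.18748357801029586), np.float64(0.9011199657204496))
((272.5, 120.0), (56.0, 33.0), 90.0) [0.5839 0.0775 0.137 ] 0.09450506224292632 24.5083 [0.5974 0.0284 0.3288] [-179.8802   -0.0163  101.0399]
25.2917
```

View pics/w2.png

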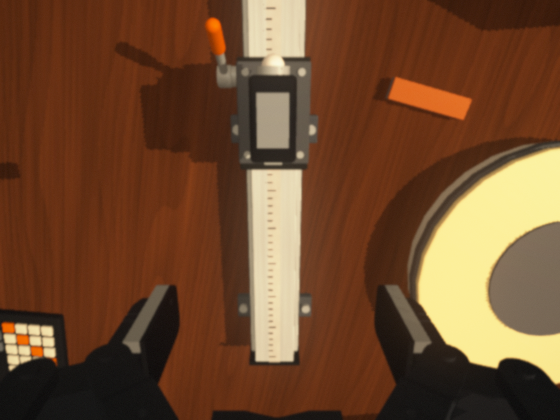

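Run:
```python
from h import *
np.set_printoptions(precision=2,suppress=True)
C=C0-D*.0944;Z=np.array([0,0,1.])
def P(th,dz=0,r=.080):
    t=np.radians(th);return C-X*.055+D*(.040+r*np.cos(t))+Z*(.050+r*np.sin(t)+.007+dz)
bot.movel(P(62,.06),speed=.25);bot.movel(P(62,.008),speed=.12)
s=bot.observe();b=np.array(fd(s));print(b,s['time_s'],s['grip_width'])
for th in range(60,-16,-4):
    bot.movel(P(th),speed=.06);s=bot.observe();f=np.array(fd(s))-b
    print(th,f,s['position'][2]-P(th)[2])
    if abs(f[0])>4 or f[2]>18: break
print(s['time_s'])
```

```text
[ 0.13  0.14 -0.31] 26.825 8.848978261893241e-05
60 [ 0.01 -0.62  0.85] -7.40959999055435e-05
56 [-0.62  0.03  0.74] -9.699463427029209e-05
52 [-0.37 -0.67  0.57] -0.00023044081592049626
48 [0.39 0.43 0.06] -0.0002759521910913887
44 [-0.69  0.67  0.44] -0.00029395941836780903
40 [-0.02 -0.23  1.16] -0.00030017891804504093
36 [-0.03 -1.3   0.23] -0.00031744708824640866
32 [ 0.38 -0.21 -0.07] -0.0003338059097645757
28 [-0.02 -0.59 -0.04] -0.0003216422176370859
24 [-0.44  0.57  0.42] -0.00034722479697159303
20 [-0.17 -0.84  0.09] -0.0003437729457314992
16 [ 0.33 -0.05 -0.07] -0.00036730984872933303
12 [-0.44 -0.52  0.42] -0.00036737741461481677
8 [-0.09 -1.04  0.92] -0.0003633428097138819
4 [ 0.43 -0.29  0.09] -0.0003380474807727282
0 [ 0.33  0.39 -0.7 ] -0.000341679751274325
-4 [ 0.06 -0.35  1.14] -0.0003572501735582406
-8 [-0.21  0.04 -0.31] -0.00034480075443769215
-12 [ 0.28 -0.23  0.02] -0.00034962679567850097
31.6333
```

Run:
```python
from h import *
im=camera("wrist");sc=camera("scene");sd=camera("side")
o=np.zeros((590,800,3),np.uint8);o[:260,:780]=cv2.resize(sc[170:270,160:460],(780,260));o[260:,:440]=cv2.resize(im,(440,330));o[260:,450:]=cv2.resize(sd[120:260,200:350],(350,330))
cv2.imwrite("pics/l1.png",o[...,::-1])
```

```text
(no output)
```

View pics/l1.png

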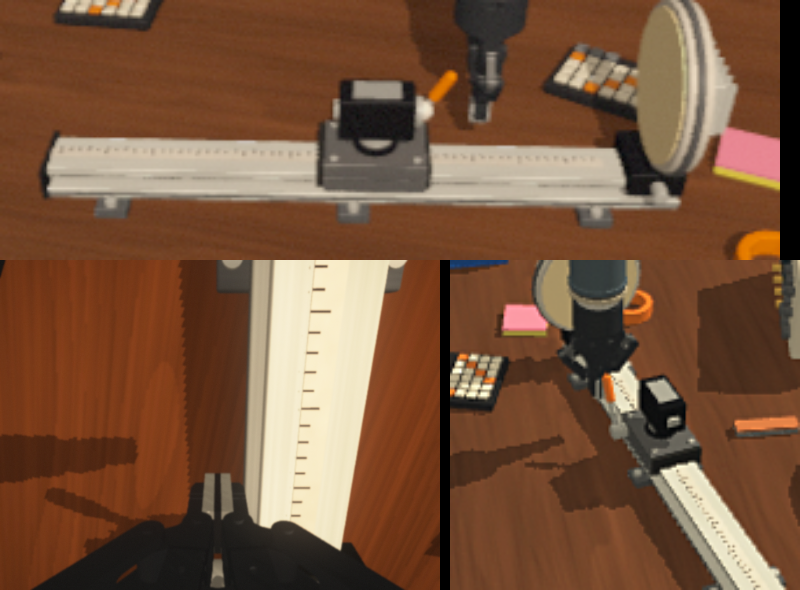

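Run:
```python
from h import *
np.set_printoptions(precision=4,suppress=True)
C=C0-D*.0944
def chk(sn,pn,C):
    s=np.load(sn,allow_pickle=True).item();im=cv2.imread(pn);hsv=cv2.cvtColor(im,cv2.COLOR_BGR2HSV)
    o=((hsv[...,0]<14)&(hsv[...,1]>180)&(hsv[...,2]>140));o[:,:195]=0;o[:,240:]=0;o[60:]=0
    v,u=np.where(o);print(u.min(),u.max(),v.min(),v.max())
    c,Pm=campose("wrist",s);org=Pm[:3,3]
    for px in ((u[v<v.min()+2].mean(),v.min()-.5),(u.mean(),v.mean()),(u[v>v.max()-2].mean(),v.max()+.5)):
        q=ray("wrist",px,0,s);d=q-org;t=((C-X*.054-org)@X)/(d@X);h=org+d*t
        print(px,"plane hit (y,z) rel pivot",(h-C)@D-.04,h[2]-.05, "x at z=.108+",[((ray("wrist",px,z,s)-C)@X,(ray("wrist",px,z,s)-C)@D) for z in (.10,.11,.12,.125)])
chk("w1.npy","pics/w1.png",C0);chk("w2.npy","pics/w2.png",C)
s=bot.observe();print(s['time_s'],(s['position']-C)@D,(s['position']-C)@X,s['position'][2])
```

```text
201 222 18 55
(np.float64(208.7058823529412), np.float64(17.5)) plane hit (y,z) rel pivot 0.04843450665107448 0.07085822114277245 x at z=.108+ [(np.float64(-0.05732959823552775), np.float64(0.09152667809753212)), (np.float64(-0.05573329804639038), np.float64(0.09004420678548108)), (np.float64(-0.054136997857253), np.float64(0.08856173547343005)), (np.float64(-0.053338847762684244), np.float64(0.08782049981740454))]
(np.float64(212.35555555555555), np.float64(37.675555555555555)) plane hit (y,z) rel pivot 0.03341029473651514 0.057502754515327145 x at z=.108+ [(np.float64(-0.055156251525459325), np.float64(0.07419224741227633)), (np.float64(-0.05361514882364861), np.float64(0.07315002661968108)), (np.float64(-0.052074046121838004), np.float64(0.07210780582708583)), (np.float64(-0.051303494770932614), np.float64(0.07158669543078822))]
(np.float64(215.25), np.float64(55.5)) plane hit (y,z) rel pivot 0.018626261931529713 0.046644589107404474 x at z=.108+ [(np.float64(-0.05349703637241049), np.float64(0.05841103977199477)), (np.float64(-0.05199807352199054), np.float64(0.057769621577847916
[... 730 characters left out ...]
33168959960365)), (np.float64(-0.053014897209553796), np.float64(0.07427626867302203)), (np.float64(-0.051525183160447754), np.float64(0.07322084774644042)), (np.float64(-0.05078032613589475), np.float64(0.07269313728314963))]
(np.float64(218.8181818181818), np.float64(54.5)) plane hit (y,z) rel pivot 0.01968229598928372 0.04032064201539441 x at z=.108+ [(np.float64(-0.0526048907819065), np.float64(0.059061855318036066)), (np.float64(-0.051163566656574753), np.float64(0.05842086169817572)), (np.float64(-0.0497222425312429), np.float64(0.057779868078315366)), (np.float64(-0.049001580468577076), np.float64(0.0574593712683852))]
31.7833 0.1182338785023792 -0.0549421505904967 0.04040196847317416
```

```bash
cat >> h.py <<'E'
C=C0-D*.0944;Z=np.array([0,0,1.])
def P(th,lag=.0025,low=.002,r=.080):
    t=np.radians(th);return C-X*.0535+D*(.040+r*np.cos(t)-lag)+Z*(.050+r*np.sin(t)+.007-low)
E
python3 - <<'E'
from h import *
np.set_printoptions(precision=2,suppress=True)
s=bot.observe()
bot.movel(s['position']+D*.02,speed=.15)
bot.movel(s['position']+D*.02+Z*.11,speed=.3)
bot.movel(P(60)+.012*Z,speed=.2)
s=bot.observe();b=np.array(fd(s));print(b,s['time_s'])
hit=False
for dz in (.006,.004,.002,0,-.002):   # straight down to first touch
    bot.movel(P(60)+dz*Z,speed=.05);f=np.array(fd(bot.observe()))-b;print(dz,f)
    if f[2]>2: hit=True;break
if hit:
  for th in range(57,37,-3):
    bot.movel(P(th),speed=.06);s=bot.observe();f=np.array(fd(s))-b
    print(th,f,1000*((s['position']-P(th))@D))
    if abs(f[0])>4 or f[2]>18 or (th<54 and f[2]<.8): break
print(bot.observe()['time_s'])
E
```

```text
[ 0.48 -0.16  0.22] 33.0417
0.006 [-0.88  0.05 -0.13]
0.004 [-0.8   0.43 -0.52]
0.002 [ 0.2  -0.13 -0.41]
0 [-0.66 -0.74 -0.46]
-0.002 [-0.36  0.67 -0.19]
34.3083
```

Run:
```python
from h import *
im=camera("wrist");sc=camera("scene");sd=camera("side")
o=np.zeros((600,800,3),np.uint8);o[:270,:400]=cv2.resize(sc[165:225,270:370],(400,270));o[:270,410:]=cv2.resize(im[210:,:],(390,270));o[280:,:420]=cv2.resize(sd[135:215,220:325],(420,320))
cv2.imwrite("pics/l2.png",o[...,::-1])
```

```text
(no output)
```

View pics/l2.png

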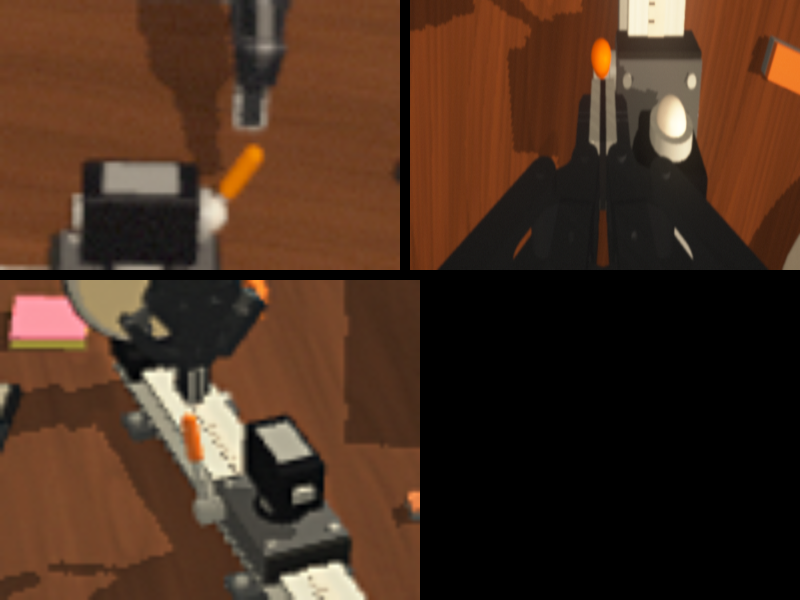

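Run:
```python
from h import *
np.set_printoptions(precision=4,suppress=True)
def proj(n,p):
    c,Pm=campose(n);q=np.linalg.inv(Pm)@np.append(p,1);return np.array([c['cx']-c['fx']*q[0]/q[2],c['cy']+c['fy']*q[1]/q[2]])
def tri(px):
    A=[];B=[]
    for n,p in px.items():
        o=campose(n)[1][:3,3];d=ray(n,p,0)-o;d/=np.linalg.norm(d);M=np.eye(3)-np.outer(d,d);A.append(M);B.append(M@o)
    x=np.linalg.lstsq(np.vstack(A),np.hstack(B),rcond=None)[0];return x
loc=lambda p:((p-C)@X,(p-C)@D,p[2])
s=bot.observe();print("tcp",s['position'],loc(s['position']),proj("scene",s['position']),proj("side",s['position']))
print("finger",loc(tri({"scene":(332.5,196),"side":(268.75,164.5)})),loc(tri({"scene":(332.5,193.4),"side":(268.75,164.5)})))
print("lever",loc(tri({"scene":(334.5,197.9),"side":(267.5,168.75)})))
for th in (60,55,50,45): 
    t=np.radians(th);q=C-X*.054+D*(.04+.087*np.cos(t))+Z*(.05+.087*np.sin(t));print(th,proj("scene",q),proj("side",q))
```

```text
tcp [0.5172 0.1427 0.1223] (np.float64(-0.053478956457345336), np.float64(0.07752009915115658), np.float64(0.12230334077756802)) [331.079  197.9221] [268.0081 170.2403]
finger (np.float64(-0.04626201350617529), np.float64(0.08257502469534042), np.float64(0.13743990271117457)) (np.float64(-0.04877022254581004), np.float64(0.08059766294607888), np.float64(0.1420450825782738))
lever (np.float64(-0.052157250683738166), np.float64(0.08661090047319474), np.float64(0.12291138565145346))
60 [333.26  196.971] [267.2326 168.6226]
55 [335.4119 198.2052] [266.55   168.5834]
50 [337.4058 199.5891] [265.9128 168.7297]
45 [339.2262 201.1103] [265.3253 169.0581]
```

Run:
```python
from h import *
np.set_printoptions(precision=2,suppress=True)
b=np.array(fd(bot.observe()));print(b)
z0=bot.observe()['position'][2];low=None
for k in range(1,16):
    z=z0-.0015*k;p=P(59.5);p[2]=z
    bot.movel(p,speed=.05);s=bot.observe();f=np.array(fd(s))-b;print(round(z,4),f,1000*(s['position'][2]-z))
    if f[2]>1.8: low=P(59.5,low=0)[2]-z;break
print(low,bot.observe()['time_s'])
```

```text
[ 0.08  0.06 -0.7 ]
0.1208 [-0.39 -0.21  0.02] -0.0901538171948213
0.1193 [0.15 0.54 1.31] -0.10415649134164207
0.1178 [-0.44 -0.23  1.04] -0.09089206641277325
0.1163 [-0.44 -0.51  0.25] -0.11867509227780904
0.1148 [-0.56  0.49  1.26] -0.0872163746876986
0.1133 [0.03 0.26 0.56] -0.08424823104828671
0.1118 [-0.6   0.03  1.02] -0.08103170092398082
0.1103 [-0.07 -0.29  0.53] -0.08448467251810643
0.1088 [-0.15  0.18  0.5 ] -0.11093872357627321
0.1073 [-1.08  0.02  0.58] -0.0965368954792406
0.1058 [-0.26 -1.19  0.7 ] -0.1027088090049394
0.1043 [-0.71  0.21  0.24] -0.10448626627908297
0.1028 [0.39 1.54 2.64] 0.2672882895023848
0.02312699205775405 37.7083
```

Run:
```python
from h import *
np.set_printoptions(precision=2,suppress=True)
b=np.array([.08,.06,-.2])
for th in list(range(56,-1,-4))+[-2,-4,-6,-8]:
    q=P(th,low=.0235);bot.movel(q,speed=.07);s=bot.observe();f=np.array(fd(s))-b
    print(th,f,1000*(s['position'][2]-q[2]),1000*((s['position']-q)@D))
    if abs(f[0])>4.5 or f[2]>20 or (th<50 and f[2]<.5 and s['position'][2]-q[2]<-.00005): break
print(s['time_s'],s['position'][2])
```

```text
56 [-0.24 -0.4   1.19] -0.15527855836092175 0.14634725401388016
52 [ 0.49 -0.15  0.2 ] -0.23111043012202792 0.09220516225995481
48 [-0.49 -0.14  0.57] -0.2625601056432808 0.0930700750839476
44 [-0.5   0.41  0.51] -0.2785479673895752 0.11502232633693904
40 [-0.2  -0.72  0.89] -0.2930030267471878 0.13035609914188168
36 [-0.41  0.89  1.16] -0.3529411373975333 0.18227885527557397
32 [ 0.02 -0.45  0.53] -0.34481699201972804 0.1445705423791431
28 [-0.64 -0.59  0.13] -0.37692463865901527 0.0846877550277781
39.7083 0.07068080038421226
```

Run:
```python
from h import *
sc=camera("scene");sd=camera("side")
o=np.zeros((600,800,3),np.uint8);o[:270,:400]=cv2.resize(sc[165:225,270:370],(400,270));o[280:,:420]=cv2.resize(sd[135:215,220:325],(420,320))
cv2.imwrite("pics/l3.png",o[...,::-1])
```

View pics/l3.png

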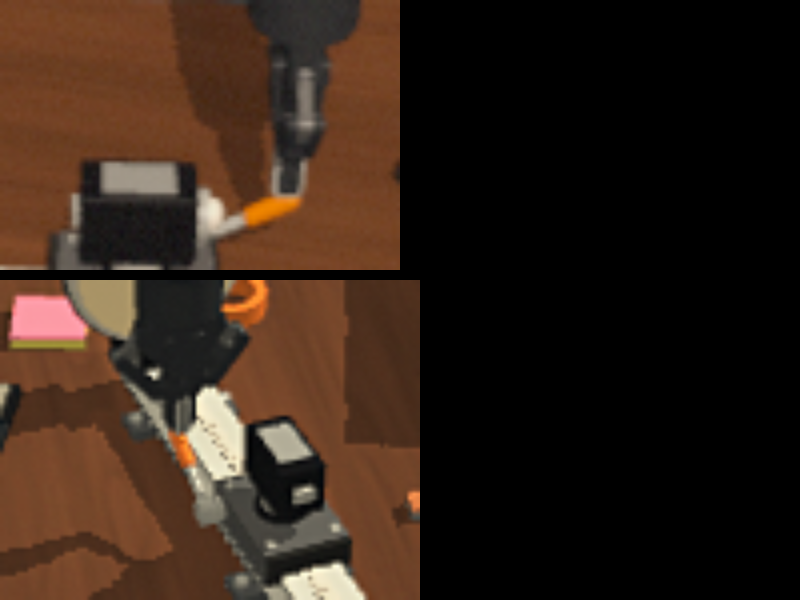

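The lever is following the fingertips (about 25° now) and the carrier is unmoved. I'll continue to the stop.

Run:
```python
from h import *
np.set_printoptions(precision=2,suppress=True)
b=np.array([.08,.06,-.2])
q=P(24,low=.0235)
for th in (24,20,16,12,8,4,1): 
    q=P(th,low=.0235);bot.movel(q,speed=.07);s=bot.observe();f=np.array(fd(s))-b;print(th,f)
    if f[2]>22 or abs(f[0])>6: break
while f[2]<24 and q[2]>.02 and s['time_s']<52:
    q=q-.0015*Z;bot.movel(q,speed=.06);s=bot.observe();f=np.array(fd(s))-b;print(q[2],f,1000*(s['position'][2]-q[2]))
print(s['time_s'],s['position'][2])
```

```text
24 [-0.03 -0.25  0.61]
20 [-0.34 -0.39  0.14]
16 [-0.31  0.05 -0.07]
12 [ 0.49 -0.65  0.48]
8 [ 0.5  -0.27  0.25]
4 [-0.77 -0.88  0.07]
1 [ 0.49 -0.94  3.09]
0.03339619251498268 [ 0.36 -2.55 13.37] 0.730599308829169
0.03189619251498268 [ 0.74 -6.38 25.59] 1.5049128783540255
42.0583 0.033401105393336704
```

Stop felt, 25 N on the level lever. I'll withdraw and check.

Run:
```python
from h import *
np.set_printoptions(precision=4,suppress=True)
s=bot.observe();bot.movel(s['position']+.08*Z,speed=.12)
p=np.array([.58,.12,.33])-D*.094
bot.movel(p,speed=.25);bot.dwell(.2)
s=bot.observe();im=camera("wrist")[...,::-1].copy()
hsv=cv2.cvtColor(im,cv2.COLOR_BGR2HSV);m=np.zeros(im.shape[:2],bool);m[85:155,250:293]=1
c=max(cv2.findContours(((hsv[...,1]<60)&(hsv[...,2]>90)&m).astype(np.uint8),0,2)[0],key=cv2.contourArea);r=cv2.minAreaRect(c)
q=ray("wrist",r[0],.137,s);print(r,q,(np.array([.5653,.1702,.137])-q)@D,s['time_s'],fd(s))
sc=camera("scene")[...,::-1];sd=camera("side")[...,::-1]
o=np.zeros((590,800,3),np.uint8);o[:260,:780]=cv2.resize(sc[170:270,160:460],(780,260));o[260:,:440]=cv2.resize(im,(440,330));o[260:,450:]=cv2.resize(sd[120:260,200:350],(350,330))
cv2.imwrite("pics/f.png",o)
```

```text
((272.5, 121.0), (56.0, 33.0), 90.0) [0.5844 0.0767 0.137 ] 0.09543017777641166 44.3667 (np.float64(0.3632251742294832), np.float64(0.318335876363006), np.float64(0.9303294216785069))
```

View pics/f.png

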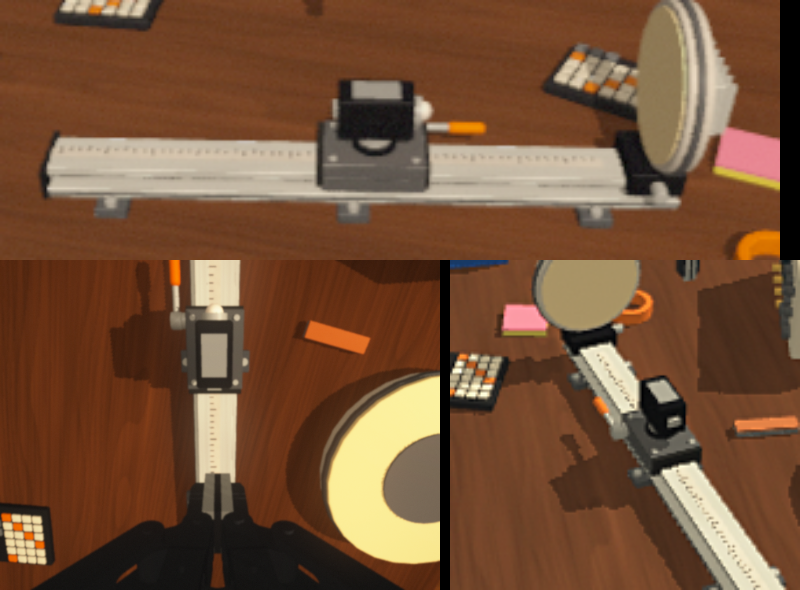

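The picture shows the lever level (scene crop, 430–485 at row 128). The carrier is within about 1 mm of where I left it, and the robot is clear.

```bash
python3 -c "
from plant import bot
print(bot.job_done())"
```

```text
the job is handed in; nothing more can be done
None
```

I slid the carrier away from the lamp until it bound at about 114 mm (roughly 7 N extra), eased it back about 20 mm, clamped it there with the lever pressed level, and handed the job in with the robot clear of everything.

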